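# Snug the red canister's outlet nut

### The job

The outlet nut of the red colorant canister has worked loose. Roll the brass worm of the adjustable wrench that sits on it clockwise (seen from above) until the jaws just fit the nut, and only then push that wrench's handle down onto its rubber stop so that the nut turns with it, and let go. Leave the blue canister's wrench alone.

Things in the scene. Friction and masses are not known exactly. Their poses are not given: they have to be found in the camera images.
- red_worm_mid (a point): Centre (half-way up) of the brass worm of the wrench on the RED canister's outlet: an upright knurled cylinder, 33 mm across, 30 mm high, nothing above it; grip it anywhere round its rim from above. The wrench head's steel bridge lies 24 mm below this point, the nut's level axis 83.5 mm below. The canister lid, 125 mm behind on the robot's side, tops out 24 mm below this point.
- red_worm (a joint): Turn of that worm, rad, growing clockwise seen from above. It starts between 0 and 0.6; at 1.4 the jaws just fit the nut and it stops. Each rad closes both jaws together by 5 mm in all (gap 39 mm at 0, 32 mm at 1.4; nut 32 mm across flats). Stiff, about 0.15 N m: grip it with 30 N or more. It stays where it is left, and slips in the fingers beyond its stop.
- red_handle (a point): Point on top of the red wrench's steel handle, 160 mm from the nut's axis. The handle is level at first, 22 mm wide, 20 high, reaches 40 to 217 mm from that axis, free end roughly to +y. The wrench is captive: it only swings about the axis (level, roughly along x), free end down by 0.5 rad onto a black rubber stop 45 mm high. Takes about 6 N of push here; stays where left.
- red_nut (a joint): Turn of the red canister's copper-coloured hexagon nut, rad: 0 at the start with two flats level, growing as it is tightened, that is as the handle goes down. With fitted jaws it reaches about 0.46 when the handle is on its stop; with open jaws the wrench slips round it.
- blue_jaw_mid (a point): Centre of the sliding upper jaw (46 x 16 x 12 mm) of the identical wrench on the BLUE canister's outlet, 24 to 26 mm above its nut's axis. The two stands may stand either way round. Not to be adjusted.
- blue_handle (a point): The same point on the blue wrench's handle as red_handle on the red one. Not to be pushed.

How it is judged:
By the outcome, as a careful person would: the job done as asked, in the order asked, and still so for the second after the job is handed in, with the robot touching nothing.
It also fails if it takes over 43 s, if anything falls off the work surface, if the arm or the gripper's body presses on something with over 40 N, if the wrist force passes 120 N, or if a joint passes its speed limit or range.

### The arm

A 7-joint arm with a two-finger parallel gripper is mounted at the origin on the work surface. World frame = base frame: x ahead of the robot, y to its left, z up, the work surface at z = 0. Lengths are in m, angles in rad, forces in N, time in s.
With the tool pointing down it reaches from about 0.425 to 0.825 m from the base axis. Payload 3.6 kg.
Tool frame: the origin (TCP) lies on the centre line of the jaws, within the pads' length; the fingertips stand ctrl.nose_length ahead of it and the grasp point (between the pads) is the TCP (ctrl.nose_length is the distance from the TCP to the fingertips, in m); z points along the fingers, y is the line along which they close (so a half turn about z gives the same grasp; the last joint's range is limited). The gripper opens to 93 mm and grips with 3 to 60 N. Pads are 15 mm wide; open, the fingers measure 128 mm over their backs; the gripper's body (75 mm by 188 mm) begins 65 mm behind the grasp point.
Start: joints at [1.161, 0.615, -0.013, 1.423, 0.008, 1.103, -0.04], TCP at [0.243, -0.603, 0.238] pointing down, gripper open.
Joint ranges: [-3.12, 3.12], [-0.3, 2.06], [-1.34, 1.32], [0.26, 2.42], [-1.36, 4.5], [0.01, 1.98], [-2.84, 2.84]. Speed limits (rad/s): [2.79, 2.79, 3.14, 3.14, 3.14, 3.14, 3.14].

### API

Orientations are given as a unit quaternion [w, x, y, z].
In Python, from workcell import ctrl, viewer, job gives the robot as it stands.
- The arm moves only by the shell command python3 -m inch 'ROWS' [FORCE]. ROWS is a JSON object of lists of equal length, an entry for each row: "gripper": the opening, from 0 (shut) to 1 (fully open); "xyz": the shift along the tool's x, y, z in mm, a list of three; "rotation": the turn, a rotation vector about the tool's x, y, z in rad, a list of three. In form: {"gripper": [gripper, ...], "xyz": [[tx, ty, tz], ...], "rotation": [[wx, wy, wz], ...]}. A call has 1 to 20 rows; each row shifts and turns the commanded pose from where the row before left it, along the tool's axes as they then stand; what a row does not reach is not made up. A row lasts 1/12 s, in which the tool goes at most 41.7 mm and 7.16 degrees, less where a joint would pass 70% of its speed; a pose out of reach is approached as far as the arm can. A call is refused whole if a number of a shift passes 41.7 or a number of a turn 0.125, either way. A call with a gripper value outside its range is refused whole. The fingers move at their own pace and stop on an object; FORCE is the grip in N (left out, the last holds). Time passes only in rows, so rows that do not move let the fingers close. It gives the time, the measured TCP pose, the force, the opening and the grip force at its end, in the units of the state.
- ctrl.sense(): the state, without advancing time (a new reading comes with each control period).
- viewer.camera(name): name is "scene" or "top" or "wrist"; returns the picture (384x512x3 uint8, red, green, blue); there is no depth.
- viewer.calibration(name): a dict with "vfov" (degrees; the focal length in pixels is half the picture's height over the tangent of half this angle, whatever the lens; pixels are square), "cx", "cy" (the principal point, pixels), "cam_to_world" (4x4, takes a point from camera to world coordinates). Camera axes: x right, y up, looking along -z (the intrinsics and any distortion apply to the point x, -y, -z); pixel columns grow to the right and rows downward; lengths in m; the calibration is good to about 2 mm. A picture is of the moment at which its call begins: read the wrist's pose just before it. calibration takes no time and is no camera call; for the wrist camera it gives the pose at the moment of the call.
- job.job_done(): hands the job in; it is judged then, once.
Trained networks look in the newest picture that a camera, given by its name, has taken for a name from the list of things; names that differ only in an ending like _2 or _b are one class to them, and where a whole thing is asked for, a point or a joint stands for the part that bears it (a point fixed in the world has none). Each returns a list of dicts, best first, with "score" (0 to 1); they miss things now and then, are a little off and sometimes report something else, mostly with a low value. They report only what shows in the picture. A call takes as long as a camera call.
- viewer.search_frame(camera, name): "xyz" ([x, y, z] in m, in world coordinates, good to about 4 mm: the middle of the surface that is visible of it).
- viewer.outline_of(camera, name): "mask" (384x512 bool, what is visible of it).
- viewer.mark_of(camera, name): "xyz" ([x, y, z] in m, in world coordinates, good to about 4 mm: a listed point, or the origin of a listed thing).
The state is a dict: "clock": time; "qpos": joint angles; "dq": joint speeds; "joint_efforts": joint torques, N m; "position": TCP position; "tool_rot": TCP orientation; "force": force on the tool from outside, world axes, zero at the start; "ft_torque": the same for the moment, N m; "gripper_width": finger opening in m; "grip_force": force on a finger pad.
Only numpy, scipy, OpenCV 4.12 (cv2) and the standard library are available. Lean on these libraries where they do the work, as an engineer would, in place of code of your own. Each camera call takes 0.05 s, during which the arm holds its last target. There are 200 camera calls.

## Working session

There is one attempt and no reset: what is moved stays moved. The work goes in short steps, Python scripts to look and compute and a shell command to move; the robot and the scene stay as the last step left them, time stands still between calls to the robot, and variables do not carry over. Pictures are saved under pics/ and viewed, at most 10 in all, crops included, and the job is handed in when it is done.

```bash
mkdir -p pics; ls
python3 - <<'E'
from workcell import ctrl, viewer, job
import cv2, numpy as np
s=ctrl.sense(); print({k:np.round(v,3) for k,v in s.items()}, ctrl.nose_length)
for c in ("scene","top"):
    im=viewer.camera(c); cv2.imwrite(f"pics/{c}0.png",im[:,:,::-1])
    for n in ("red_worm_mid","red_handle","blue_jaw_mid","blue_handle"):
        print(c,n,[(np.round(d["xyz"],4),round(d["score"],2)) for d in viewer.mark_of(c,n)])
E
```

```text
pics
{'clock': np.float64(0.0), 'qpos': array([ 1.161,  0.616, -0.013,  1.425,  0.008,  1.103, -0.04 ]), 'dq': array([-0.003, -0.   ,  0.002, -0.002,  0.   , -0.001, -0.001]), 'joint_efforts': array([-0.0000e+00, -4.5894e+01,  2.0900e-01, -1.6574e+01, -6.1000e-02,
        2.0000e-02,  0.0000e+00]), 'position': array([ 0.243, -0.602,  0.236]), 'tool_rot': array([-0.001,  0.982,  0.191, -0.   ]), 'force': array([ 0.771, -0.237,  0.197]), 'ft_torque': array([ 0.019,  0.001, -0.031]), 'grip_force': np.float64(0.0), 'gripper_width': np.float64(0.093)} 0.019
scene red_worm_mid [(array([ 0.4937, -0.2877,  0.2376]), 0.63)]
scene red_handle [(array([ 0.5045, -0.1295,  0.1601]), 0.61)]
scene blue_jaw_mid [(array([0.5623, 0.0609, 0.1744]), 0.45)]
scene blue_handle [(array([0.5476, 0.222 , 0.1597]), 0.89)]
top red_worm_mid [(array([ 0.4967, -0.2907,  0.2367]), 0.65)]
top red_handle [(array([ 0.5001, -0.1281,  0.161 ]), 0.73)]
top blue_jaw_mid [(array([0.5589, 0.0602, 0.1749]), 0.43)]
top blue_handle [(array([0.5495, 0.224 , 0.1649]), 0.68)]
```

View pics/scene0.png

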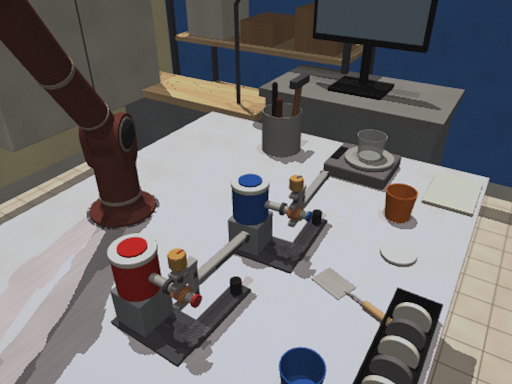

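View pics/top0.png

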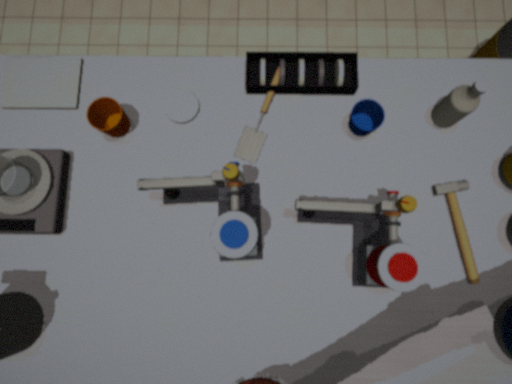

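The scene view has the red canister's worm at about (178,262) with its handle running to (245,240). The top view has the worm at (407,204). Both agree with the networks. Next I hover over the worm.

```bash
python3 -m inch '{"gripper":[1,1,1,1,1,1,1,1,1,1,1,1,1,1,1],"xyz":[[0,0,-25],[0,0,-25],[29.2,-16.3,-22],[29.2,-16.3,0],[29.2,-16.3,0],[29.2,-16.3,0],[29.2,-16.3,0],[29.2,-16.3,0],[29.2,-16.3,0],[29.2,-16.3,0],[29.2,-16.3,0],[29.2,-16.3,0],[29.2,-16.3,0],[29.2,-16.3,0],[0,0,0]],"rotation":[[0,0,0],[0,0,0],[0,0,0],[0,0,0],[0,0,0],[0,0,0],[0,0,0],[0,0,0],[0,0,0],[0,0,0],[0,0,0],[0,0,0],[0,0,0],[0,0,0],[0,0,0]]}' 40
cat > h.py <<'E'
from workcell import ctrl, viewer, job
import cv2, numpy as np
from scipy.spatial.transform import Rotation as R
def rot(s): q=s["tool_rot"]; return R.from_quat([q[1],q[2],q[3],q[0]])
def to_tool(p):
    s=ctrl.sense(); return np.round(1000*rot(s).inv().apply(np.array(p)-s["position"]),1)
def snap(c,f):
    im=viewer.camera(c); cv2.imwrite(f"pics/{f}.png",im[:,:,::-1]); return im
def st():
    s=ctrl.sense(); print("t",round(float(s["clock"]),2),"pos",np.round(s["position"],4),"F",np.round(s["force"],1),"M",np.round(s["ft_torque"],2),"w",round(float(s["gripper_width"]),4),"g",s["grip_force"],"q",np.round(s["qpos"],2)); return s
E
python3 - <<'E'
from h import *
st(); snap("wrist","w1")
for n in ("red_worm_mid","red_handle"):
    for d in viewer.mark_of("wrist",n): print(n,np.round(d["xyz"],4),d["score"],to_tool(d["xyz"]))
E
```

```text
clock: 1.75
position: [0.5006, -0.2813, 0.3098]
tool_rot: [-0.003, 0.98, 0.197, 0.003]
force: [1.1, 1.9, 0.2]
gripper_width: 0.0926
grip_force: 0.0
t 1.75 pos [ 0.5006 -0.2813  0.3098] F [1.1 1.9 0.2] M [ 0.07 -0.05 -0.02] w 0.0926 g 0.0 q [ 0.54  0.43 -0.09  1.54  0.03  1.17 -0.73]
red_worm_mid [ 0.4965 -0.2891  0.2294] 0.74 [ 0.2  0.8 80.3]
red_handle [ 0.502  -0.1348  0.1537] 0.73 [  65.1 -141.7  155.8]
```

View pics/w1.png

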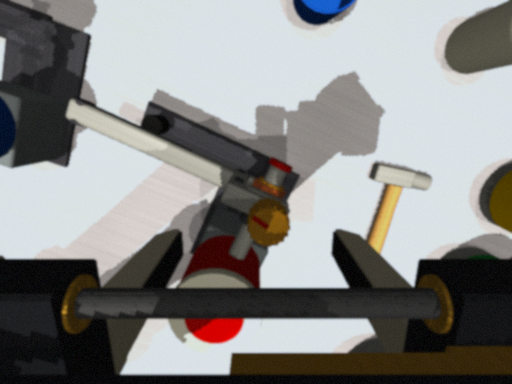

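The wrist view has the brass worm with its red index mark at (268,222), between the fingers. The arm was still settling, so I measure again.

```bash
python3 -m inch '{"gripper":[1],"xyz":[[0,0,0]],"rotation":[[0,0,0]]}' | head -2
python3 - <<'E'
from h import *
for i in range(2):
  viewer.camera("wrist");st()
  for n in ("red_worm_mid","red_handle"):
    for d in viewer.mark_of("wrist",n): print(n,np.round(d["xyz"],4),d["score"],to_tool(d["xyz"]))
s=ctrl.sense();print(s["tool_rot"])
# triangulate worm using mask centroid rays? worm outline in wrist
for c in("wrist","top","scene"):
  viewer.camera(c)
  o=viewer.outline_of(c,"red_worm")
  for d in o: m=d["mask"]; ys,xs=np.nonzero(m); print(c,d["score"],xs.mean(),ys.mean(),xs.min(),xs.max(),ys.min(),ys.max())
  print({k:np.round(v,3) for k,v in viewer.calibration(c).items()})
E
```

```text
clock: 1.98
position: [0.4939, -0.2918, 0.3097]
t 2.03 pos [ 0.4938 -0.292   0.3097] F [ 0.3 -0.4 -0.3] M [ 0.01  0.04 -0.02] w 0.093 g 0.0 q [ 0.55  0.43 -0.08  1.54  0.04  1.17 -0.73]
red_worm_mid [ 0.4962 -0.2859  0.232 ] 0.84 [ 4.4 -4.7 77.7]
red_handle [ 0.504  -0.1328  0.1574] 0.88 [  68.3 -143.8  152.2]
t 2.18 pos [ 0.4942 -0.2914  0.3097] F [ 0.9 -1.1 -0.5] M [-0.02  0.03  0.  ] w 0.0933 g 0.0 q [ 0.55  0.43 -0.08  1.54  0.04  1.17 -0.73]
red_worm_mid [ 0.4956 -0.2924  0.2327] 0.84 [ 0.7  1.6 77. ]
red_handle [ 0.5022 -0.1324  0.1559] 0.64 [  66.2 -144.2  153.8]
[ 4.81014074e-05  9.81788766e-01  1.89975827e-01 -4.58172467e-05]
wrist 0.87 259.98274799753545 210.79728897104127 239 282 187 235
{'vfov': np.float64(67.133), 'cx': np.float64(257.033), 'cy': np.float64(198.205), 'cam_to_world': array([[ 0.374,  0.892,  0.253,  0.564],
       [-0.928,  0.359,  0.102, -0.262],
       [ 0.   , -0.273,  0.962,  0.458],
       [ 0.   ,  0.   ,  0.   ,  1.   ]])}
{'vfov': np.float64(53.983), 'cx': np.float64(262.481), 'cy': np.float64(189.075), 'cam_to_world': array([[ 0.013,  0.985, -0.173,  0.391],
       [-1.   ,  0.012, -0.008, -0.01 ],
       [-0.006,  0.173,  0.985,  0.987],
       [ 0.   ,  0.   ,  0.   ,  1.   ]])}
scene 0.64 177.15681233933162 259.0179948586118 167 187 248 270
{'vfov': np.float64(48.201), 'cx': np.float64(256.101), 'cy': np.float64(191.832), 'cam_to_world': array([[ 0.852, -0.277,  0.445,  0.937],
       [ 0.524,  0.456, -0.719, -0.724],
       [-0.003,  0.846,  0.534,  0.757],
       [ 0.   ,  0.   ,  0.   ,  1.   ]])}
```

```bash
python3 -m inch '{"gripper":[1,1,1,1,1,1,0,0,0,0,0,0,0,0],"xyz":[[1.5,0,15],[0,0,20],[0,0,20],[0,0,15.5],[0,0,0],[0,0,0],[0,0,0],[0,0,0],[0,0,0],[0,0,0],[0,0,0],[0,0,0],[0,0,0],[0,0,0]],"rotation":[[0,0,0],[0,0,0],[0,0,0],[0,0,0],[0,0,0],[0,0,0],[0,0,0],[0,0,0],[0,0,0],[0,0,0],[0,0,0],[0,0,0],[0,0,0],[0,0,0]]}' 40
python3 - <<'E'
from h import *
s=st(); print("tool F",rot(s).inv().apply(s["force"]).round(1)); snap("wrist","w2")
E
```

```text
clock: 3.75
position: [0.4964, -0.2895, 0.2392]
tool_rot: [-0.0, 0.982, 0.191, 0.0]
force: [-0.1, -0.2, -0.9]
gripper_width: 0.0443
grip_force: 0.0
t 3.75 pos [ 0.4964 -0.2895  0.2392] F [-0.1 -0.2 -0.9] M [-0.03  0.04 -0.02] w 0.0443 g 0.0 q [ 0.54  0.5  -0.08  1.65  0.05  1.   -0.74]
tool F [-0.2  0.2  0.9]
```

View pics/w2.png

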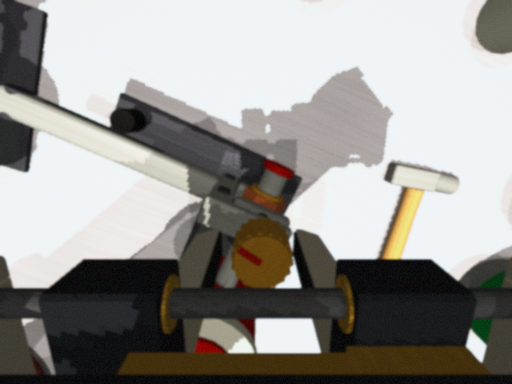

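The worm top at (262,252) sits between the fingers, which are still closing: width 44 mm, inner faces about (222,–) and (300,–). I let them finish closing.

```bash
python3 -m inch '{"gripper":[0,0,0,0,0],"xyz":[[0,0,0],[0,0,0],[0,0,0],[0,0,0],[0,0,0]],"rotation":[[0,0,0],[0,0,0],[0,0,0],[0,0,0],[0,0,0]]}' 40 >/dev/null
python3 - <<'E'
from h import *
s=st(); print("tool F",rot(s).inv().apply(s["force"]).round(1))
E
```

```text
t 4.22 pos [ 0.4972 -0.2903  0.2394] F [ 2.6 -1.4 -1.5] M [-0.91 -0.75  0.11] w 0.0313 g 39.9974924325943 q [ 0.54  0.5  -0.08  1.64  0.05  1.   -0.74]
tool F [1.9 2.3 1.5]
```

```bash
python3 -m inch '{"gripper":[0,0,0,0,0,0],"xyz":[[0,0,0],[0,0,0],[0,0,0],[0,0,0],[0,0,0],[0,0,0]],"rotation":[[0,0,0.08],[0,0,0.08],[0,0,0.08],[0,0,0.08],[0,0,0.08],[0,0,0]]}' 40 >/dev/null
python3 - <<'E'
from h import *
s=st(); print("tool F",rot(s).inv().apply(s["force"]).round(1), "tool M",rot(s).inv().apply(s["ft_torque"]).round(2)); print(rot(s).as_rotvec()); snap("wrist","w3")
for d in viewer.mark_of("wrist","red_worm_mid"): print(np.round(d["xyz"],4),d["score"],to_tool(d["xyz"]))
E
```

```text
t 4.72 pos [ 0.4971 -0.29    0.2394] F [ 4.  -1.5 -1.7] M [-0.98 -0.63 -0.07] w 0.0314 g 40.04306674003601 q [ 0.47  0.49  0.03  1.65 -0.01  1.   -1.08]
tool F [4.  1.5 1.7] tool M [-0.97  0.65  0.07]
[ 3.13990803e+00 -2.73797953e-02  2.42047899e-03]
[ 0.4962 -0.2886  0.234 ] 0.74 [-1.  -1.4  5.4]
```

View pics/w3.png

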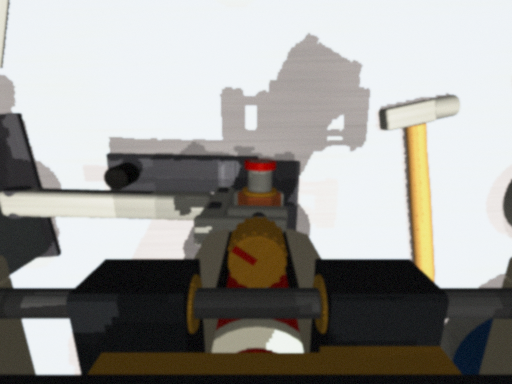

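The red index mark keeps its direction in the gripper frame, (232,247) to (256,262), so the worm turned with the fingers. I keep turning and watch the moment.

```bash
cat > m.py <<'E'
from h import *
s=st(); print("tool F",rot(s).inv().apply(s["force"]).round(1), "tool M",rot(s).inv().apply(s["ft_torque"]).round(2), "yaw", round(2*np.arctan2(s["tool_rot"][2],s["tool_rot"][1]),3))
E
python3 -m inch '{"gripper":[0,0,0,0,0],"xyz":[[0,0,0],[0,0,0],[0,0,0],[0,0,0],[0,0,0]],"rotation":[[0,0,0.08],[0,0,0.08],[0,0,0.08],[0,0,0.08],[0,0,0.08]]}' 40 >/dev/null; python3 m.py
python3 -m inch '{"gripper":[0,0],"xyz":[[0,0,0],[0,0,0]],"rotation":[[0,0,0.08],[0,0,0.08]]}' 40 >/dev/null; python3 m.py
```

```text
t 5.23 pos [ 0.4972 -0.2896  0.2394] F [ 2.7 -1.1 -1. ] M [-0.93 -0.6   0.12] w 0.0316 g 40.038084983825684 q [ 0.4   0.5   0.13  1.65 -0.08  1.   -1.43]
tool F [ 2.9 -0.1  1. ] tool M [-0.61  0.92 -0.12] yaw -0.417
t 5.4 pos [ 0.4972 -0.2895  0.2394] F [ 2.9 -0.2 -0.1] M [-0.89 -0.61  0.09] w 0.0317 g 40.01898765563965 q [ 0.38  0.5   0.18  1.65 -0.1   1.   -1.56]
tool F [ 2.5 -1.4  0.1] tool M [-0.42  1.   -0.09] yaw -0.577
```

```bash
python3 -m inch '{"gripper":[0,0],"xyz":[[0,0,0],[0,0,0]],"rotation":[[0,0,0.08],[0,0,0.08]]}' 40 >/dev/null; python3 m.py
python3 -m inch '{"gripper":[0,0],"xyz":[[0,0,0],[0,0,0]],"rotation":[[0,0,0.08],[0,0,0.08]]}' 40 >/dev/null; python3 m.py
python3 -m inch '{"gripper":[0,0],"xyz":[[0,0,0],[0,0,0]],"rotation":[[0,0,0.08],[0,0,0.08]]}' 40 >/dev/null; python3 m.py; python3 -c "
from h import *
snap('wrist','w4')"
```

```text
t 5.57 pos [ 0.4973 -0.2894  0.2394] F [ 3.4 -1.6 -0.4] M [-0.76 -0.67  0.13] w 0.0313 g 39.987863302230835 q [ 0.35  0.5   0.22  1.65 -0.12  1.   -1.7 ]
tool F [ 3.6 -1.   0.5] tool M [-0.12  1.01 -0.13] yaw -0.737
t 5.73 pos [ 0.4971 -0.289   0.2394] F [1.  0.1 3.3] M [-0.48 -0.29  0.72] w 0.0314 g 40.023152232170105 q [ 0.32  0.5   0.26  1.65 -0.15  1.   -1.83]
tool F [ 0.5 -0.8 -3.3] tool M [-0.08  0.56 -0.72] yaw -0.894
t 5.9 pos [ 0.4964 -0.2871  0.2394] F [-0.7  3.1  5. ] M [0.45 0.21 0.76] w 0.0314 g 40.00800311565399 q [ 0.29  0.51  0.3   1.65 -0.17  1.01 -1.97]
tool F [-3.1 -0.9 -4.9] tool M [ 0.04 -0.5  -0.76] yaw -1.053
```

View pics/w4.png

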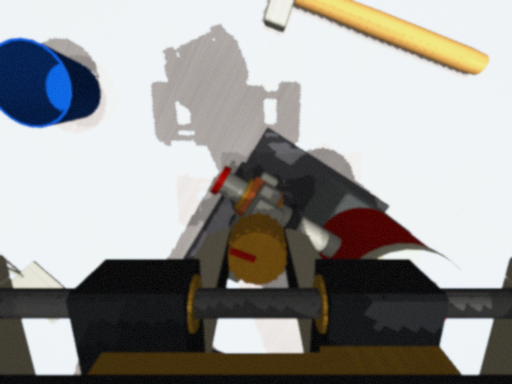

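The moment about the tool axis rose from 0.13 to 0.75 N m and stayed there, and the mark now lags the fingers at (232,250) to (256,260). The worm is on its stop. I release, rise, then travel to above the handle while closing the fingers.

```bash
python3 -m inch '{"gripper":[0.75,0.75,0.75,0.75,0.75,0.75,0.75,0.75,0.75,0.75],"xyz":[[0,0,0],[0,0,0],[0,0,0],[0,0,0],[0,0,0],[0,0,0],[0,0,-10],[0,0,-20],[0,0,-20],[0,0,-10]],"rotation":[[0,0,0],[0,0,0],[0,0,0],[0,0,0],[0,0,0],[0,0,0],[0,0,0],[0,0,0],[0,0,0],[0,0,0]]}' 40 >/dev/null; python3 m.py
python3 -m inch '{"gripper":[0,0,0,0,0,0,0,0,0,0,0,0,0,0],"xyz":[[0,0,0],[-16.1,-10.1,0],[-16.1,-10.1,0],[-16.1,-10.1,0],[-16.1,-10.1,0],[-16.1,-10.1,0],[-16.1,-10.1,0],[-16.1,-10.1,0],[-16.1,-10.1,0],[0,0,0],[0,0,0],[0,0,0],[0,0,0],[0,0,0]],"rotation":[[0,0,0],[0,0,0],[0,0,0],[0,0,0],[0,0,0],[0,0,0],[0,0,0],[0,0,0],[0,0,0],[0,0,0],[0,0,0],[0,0,0],[0,0,0],[0,0,0]]}' 40 >/dev/null; python3 m.py
python3 -c "
from h import *
im=snap('scene','s2'); c=cv2.resize(im[200:340,110:270],(800,700))[:600]; cv2.imwrite('pics/s2c.png',c[:,:,::-1])
for c in ('scene','top','wrist'):
  viewer.camera(c)
  for n in ('red_handle','red_worm_mid'):
    for d in viewer.mark_of(c,n): print(c,n,np.round(d['xyz'],4),round(d['score'],2),to_tool(d['xyz']))
"
```

```text
t 6.78 pos [ 0.4973 -0.2904  0.3023] F [0.7 0.2 0.2] M [ 0.16 -0.09 -0.01] w 0.07 g 0.0 q [ 0.28  0.45  0.32  1.56 -0.15  1.15 -1.99]
tool F [ 0.2 -0.7 -0.2] tool M [ 0.16 -0.09  0.01] yaw -1.056
t 7.95 pos [ 0.5031 -0.1391  0.299 ] F [-0.6 -0.1  0.5] M [ 0.12  0.   -0.03] w 0.0006 g 0.0 q [ 0.02  0.36  0.3   1.7  -0.12  1.09 -2.28]
tool F [-0.2  0.6 -0.5] tool M [ 0.06 -0.11  0.03] yaw -1.059
scene red_handle [ 0.5024 -0.1303  0.1556] 0.55 [ -7.5  -3.3 143.5]
scene red_worm_mid [ 0.4956 -0.2853  0.2369] 0.56 [124.3  78.9  62.2]
top red_handle [ 0.5032 -0.1281  0.1561] 0.57 [ -8.7  -4.7 143.1]
wrist red_handle [ 0.5018 -0.1343  0.1516] 0.66 [ -3.7  -0.3 147.6]
wrist red_worm_mid [ 0.4975 -0.2872  0.2291] 0.92 [127.3  78.7  70.1]
```

View pics/s2c.png

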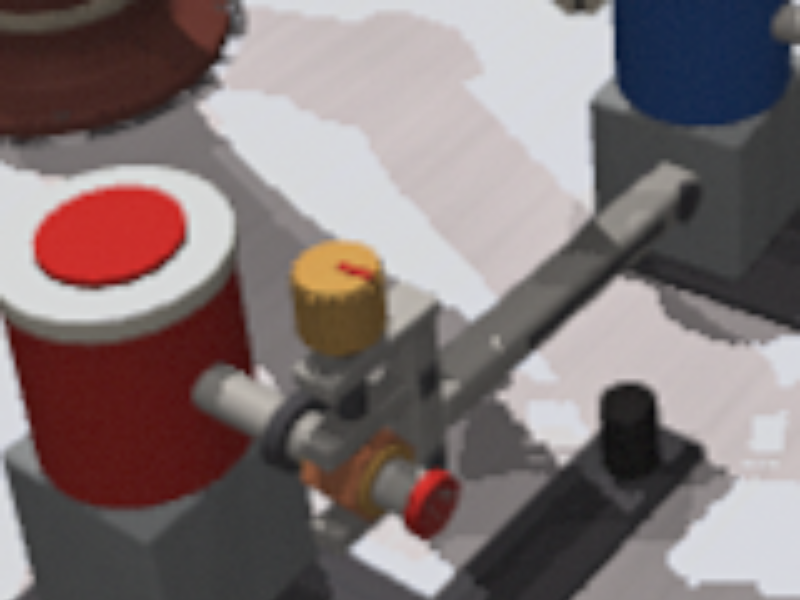

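The crop has the worm's mark turned, the jaws against the copper nut near (370,470), and the handle still level. I push it down.

```bash
python3 -m inch '{"gripper":[0,0,0,0,0,0,0,0,0,0,0,0],"xyz":[[-4,-2,25],[0,0,25],[0,0,25],[0,0,25],[0,0,10],[0,0,10],[0,0,10],[0,0,10],[0,0,10],[0,0,10],[0,0,10],[0,0,0]],"rotation":[[0,0,0],[0,0,0],[0,0,0],[0,0,0],[0,0,0],[0,0,0],[0,0,0],[0,0,0],[0,0,0],[0,0,0],[0,0,0],[0,0,0]]}' 40 >/dev/null; python3 m.py
```

```text
t 9.45 pos [ 0.5029 -0.1329  0.1275] F [0.4 0.3 0.5] M [ 0.11 -0.02 -0.  ] w 0.0009 g 0.0012651133192775887 q [ 0.06  0.57  0.23  1.93 -0.2   0.67 -2.21]
tool F [-0.1 -0.5 -0.5] tool M [ 0.07 -0.08  0.  ] yaw -1.056
```

```bash
python3 -c "
from h import *
im=snap('scene','s3'); c=cv2.resize(im[200:320,110:270],(800,600)); cv2.imwrite('pics/s3c.png',c[:,:,::-1])
for d in viewer.mark_of('scene','red_handle'): print(np.round(d['xyz'],4),round(d['score'],2))
"
```

```text
[ 0.5026 -0.1378  0.1058] 0.81
```

View pics/s3c.png

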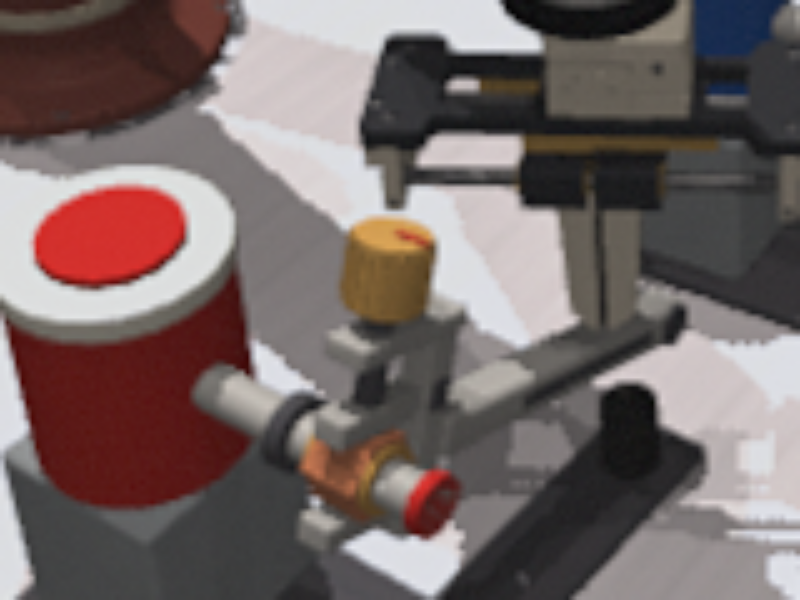

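The handle follows the fingers down with the nut and wrench head, and the fingertips sit on it at (600,325). The tilting worm leans towards the gripper, so I shift outward slightly while descending.

```bash
python3 -m inch '{"gripper":[0,0,0,0,0],"xyz":[[-3.5,-2,4],[-3.5,-2,5],[-3.4,-2,6],[0,0,6],[0,0,0]],"rotation":[[0,0,0],[0,0,0],[0,0,0],[0,0,0],[0,0,0]]}' 40 >/dev/null; python3 m.py
python3 -m inch '{"gripper":[0,0],"xyz":[[0,0,4],[0,0,0]],"rotation":[[0,0,0],[0,0,0]]}' 40 >/dev/null; python3 m.py
python3 -m inch '{"gripper":[0,0],"xyz":[[0,0,4],[0,0,0]],"rotation":[[0,0,0],[0,0,0]]}' 40 >/dev/null; python3 m.py
```

```text
t 9.97 pos [ 0.5032 -0.12    0.1071] F [1.3 0.6 0.7] M [ 0.2  -0.14  0.06] w 0.0003 g 0.3388632950372994 q [ 0.05  0.6   0.22  1.95 -0.22  0.61 -2.22]
tool F [ 0.1 -1.4 -0.7] tool M [ 0.22 -0.11 -0.06] yaw -1.055
t 10.13 pos [ 0.503  -0.1209  0.1035] F [0.6 1.8 0.7] M [ 0.18 -0.14 -0.02] w 0.0002 g 0.40212889085523784 q [ 0.05  0.6   0.22  1.96 -0.22  0.6  -2.22]
tool F [-1.3 -1.4 -0.7] tool M [ 0.21 -0.09  0.02] yaw -1.056
t 10.3 pos [ 0.5031 -0.1213  0.0997] F [0.2 0.1 1.4] M [ 0.07 -0.06  0.05] w 0.0009 g 0.44226875295862556 q [ 0.05  0.61  0.22  1.96 -0.22  0.6  -2.21]
tool F [ 0.1 -0.2 -1.4] tool M [ 0.09 -0.03 -0.05] yaw -1.057
```

```bash
python3 -m inch '{"gripper":[0,0],"xyz":[[0,0,3],[0,0,0]],"rotation":[[0,0,0],[0,0,0]]}' 40 >/dev/null; python3 m.py
python3 -m inch '{"gripper":[0],"xyz":[[0,0,3]],"rotation":[[0,0,0]]}' 40 >/dev/null; python3 m.py
python3 -m inch '{"gripper":[0],"xyz":[[0,0,2]],"rotation":[[0,0,0]]}' 40 >/dev/null; python3 m.py
```

```text
t 10.47 pos [ 0.5032 -0.1213  0.0968] F [ 0.2 -1.7  1.6] M [ 0.06 -0.09  0.08] w 0.0001 g 0.49194890772923827 q [ 0.05  0.62  0.21  1.96 -0.22  0.59 -2.21]
tool F [ 1.6  0.6 -1.6] tool M [ 0.1  -0.01 -0.08] yaw -1.057
t 10.55 pos [ 0.5034 -0.1214  0.0944] F [ 0.5 -1.6  2.1] M [-0.06  0.06 -0.05] w 0.0004 g 1.1511437315493822 q [ 0.05  0.62  0.21  1.96 -0.22  0.58 -2.21]
tool F [ 1.6  0.3 -2.1] tool M [-0.08  0.02  0.05] yaw -1.056
t 10.63 pos [ 0.5034 -0.1214  0.0921] F [-1.   0.8  8.3] M [-0.08  0.11 -0.03] w 0.0003 g 4.130812883377075 q [ 0.05  0.62  0.21  1.96 -0.23  0.58 -2.21]
tool F [-1.2  0.4 -8.3] tool M [-0.13  0.02  0.03] yaw -1.056
```

```bash
python3 -m inch '{"gripper":[0,0],"xyz":[[0,0,2],[0,0,0]],"rotation":[[0,0,0],[0,0,0]]}' 40 >/dev/null; python3 m.py
python3 -m inch '{"gripper":[0,0],"xyz":[[0,0,2],[0,0,0]],"rotation":[[0,0,0],[0,0,0]]}' 40 >/dev/null; python3 m.py
```

```text
t 10.8 pos [ 0.5035 -0.1216  0.0917] F [-3.   0.7 14.2] M [ 0.09  0.66 -0.04] w 0.0006 g 6.434874587876038 q [ 0.06  0.62  0.21  1.96 -0.23  0.58 -2.21]
tool F [ -2.1   2.2 -14.2] tool M [-0.53 -0.4   0.04] yaw -1.057
t 10.97 pos [ 0.5036 -0.1217  0.0913] F [-5.7  1.  25.6] M [0.15 1.28 0.01] w 0.0002 g 11.503933231142582 q [ 0.06  0.62  0.21  1.96 -0.23  0.57 -2.21]
tool F [ -3.7   4.4 -25.6] tool M [-1.04 -0.77 -0.01] yaw -1.057
```

The force climbs steeply with almost no travel, so the handle is on its stop. I back off and look.

```bash
python3 -m inch '{"gripper":[0,0,0,0,0,0,0,0,0,0],"xyz":[[0,0,-5],[0,0,-15],[-5,-3,-30],[-5,-3,-35],[-5,-3,-35],[0,0,-35],[0,0,-30],[0,0,-20],[0,0,0],[0,0,0]],"rotation":[[0,0,0],[0,0,0],[0,0,0],[0,0,0],[0,0,0],[0,0,0],[0,0,0],[0,0,0],[0,0,0],[0,0,0]]}' 40 >/dev/null; python3 m.py
python3 -c "
from h import *
im=snap('scene','s4'); c=cv2.resize(im[200:320,110:270],(800,600)); cv2.imwrite('pics/s4c.png',c[:,:,::-1])
for n in ('red_handle','red_worm_mid'):
  for d in viewer.mark_of('scene',n): print(n,np.round(d['xyz'],4),round(d['score'],2))
"
```

```text
t 11.8 pos [ 0.5037 -0.1034  0.2934] F [ 0.1 -0.9  0.3] M [0.12 0.   0.02] w 0.0001 g 0.0 q [-0.06  0.36  0.3   1.73 -0.12  1.07 -2.34]
tool F [ 0.8  0.4 -0.3] tool M [ 0.06 -0.1  -0.02] yaw -1.056
red_handle [ 0.5055 -0.148   0.0793] 0.86
red_worm_mid [ 0.4978 -0.2443  0.2292] 0.53
```

View pics/s4c.png

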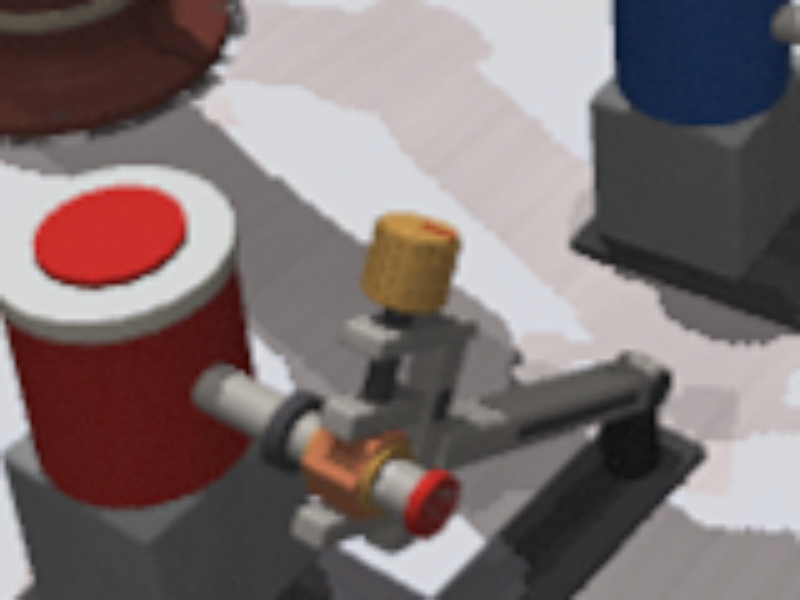

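The handle rests on its rubber stop at (635,430), as predicted (z about 0.08), and the copper nut at (360,465) has turned with the jaws. The gripper is clear.

```bash
python3 -c "
from workcell import job
print(job.job_done())"
```

```text
the job is handed in; nothing more can be done
None
```

I rolled the red wrench's worm clockwise to its stop and then pushed the handle down onto its rubber stop. The nut turned with it, the arm is clear, the blue wrench was not touched, and the job was handed in at about 12 s; no verdict came back.

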